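Close and latch the robot-parts case

TASK

Put the parts case away safely: with the fingertips, push its open lid down until it is fully shut, gently and without slamming it, and only then push both slide latches inward along the front until they are fully across over the lid's tabs. Only push: do not lift the case, drag it along the table or tip it, and leave the controller block, the wheel and the cup beside it where they are.

Things in the scene. Friction and masses are not known exactly. Their poses are not given: they have to be found in the camera images.
- case: Yellow parts case, loose, about 1.8 kg, 150 (x) by 260 (y) by 60 mm tall, open on top. Origin: centre of that box's underside; x points from the front (nearer the robot) to the hinge, y left, z up. A solid ledge along the front, case x -0.075 to -0.116, 260 mm wide, its top 40 mm above the table, carries the two latches.
- lid_hinge (a point): Middle of the lid's hinge line, on the back rim at case (0.075, 0, 0.0605); the line runs along case y. The yellow lid is a 6 mm plate, 145 mm from hinge to free edge, 260 mm wide, 0.15 kg; when shut its outer face is 67 mm above the table.
- lid (a joint): Lid angle in rad: 0 = fully shut, level on the rim; 1.57 = upright over the back rim; 1.75 = open stop. A stiff hinge (about 0.22 N m) holds it at any angle. Starts between 1.1 and 1.6. When it is open its outer face looks away from the robot (case +x): push that face from behind, over toward the robot and down.
- lid_edge (a point): Middle of the lid's free edge (on top when open, at the front when shut), on the outer face, 145 mm from the hinge line; moves with the lid. Two tabs 18 mm wide stick 19 mm out of this edge at case y +0.045 and -0.045.
- latch_left (a joint): Grey slide latch on the left of the ledge. Value in m: 0 = fully open (outward, block centre at case y +0.090), 0.045 = fully across at its stop (case y +0.045, its hook over the lid's tab). It moves toward the middle of the case (case -y) as the value grows, about 1.5 N of friction, and stays where left. Starts between 0 and 0.010.
- latch_left_side (a point): Centre of the outer side face (looking to case +y) of the left latch, 70 mm above the table, at case x -0.104: the place to push. Moves with the latch. The latch is an upright block 16 mm (case x) by 24 mm (case y), from the ledge up to 87 mm above the table, with a hook near its top reaching 18 mm toward the lid.
- latch_right (a joint): Grey slide latch on the right of the ledge. Value in m: 0 = fully open (outward, block centre at case y -0.090), 0.045 = fully across at its stop (case y -0.045, its hook over the lid's tab). It moves toward the middle of the case (case +y) as the value grows, about 1.5 N of friction, and stays where left. Starts between 0 and 0.010.
- latch_right_side (a point): Centre of the outer side face (looking to case -y) of the right latch, 70 mm above the table, at case x -0.104: the place to push. Moves with the latch. The latch is an upright block 16 mm (case x) by 24 mm (case y), from the ledge up to 87 mm above the table, with a hook near its top reaching 18 mm toward the lid.
- hub: Bystander: white plastic controller block with a dark face on top, 70 x 50 x 35 mm, loose, beside the case. Origin at the centre of its underside.
- wheel: Bystander: black rubber toy wheel lying flat, 60 mm diameter, 28 mm high, loose, beside the case. Origin at the centre of its underside.
- cup: Bystander: empty blue plastic cup, 72 mm across the rim, 80 mm tall, loose, behind the case to one side. Origin at the centre of its underside.

How it is judged:
On the way, in this order (a step that is already met when the one before it is completed fails the run):
1. the lid is fully shut while both latches are still open (value of joint lid below 0.03 rad and value of joint each of latch_left, latch_right below 0.02 m), for 0.2 s.
2. both latches are pushed fully across (value of joint each of latch_left, latch_right above 0.038 m), for 0.2 s.
At the end, for the whole second after the job is handed in: The lid is shut to within 0.03 rad, both latches read more than 0.038 m of their 0.045 m travel, the case stands at rest within 30 mm of where it started, and the controller block, wheel and cup are within 20 mm of where they were (all of step 2 and value of joint lid below 0.03 rad and distance of case from where it was at the start of the episode below 0.03 m and linear speed of case below 0.02 m/s and distance of each of hub, wheel, cup from where it was at the start of the episode below 0.02 m); the robot touches nothing.
It fails at once if the lid is slammed (closes faster than 3 rad/s) (velocity of joint lid below -3 rad/s).
It fails at once if the case is lifted (more than 12 mm) or tipped (more than 0.12 rad) (height (world z) of case above 0.012 m or angle between case's own z axis and vertical above 0.12 rad).
It fails at once if the case is dragged more than 30 mm (distance of case from where it was at the start of the episode above 0.03 m).
It fails at once if the controller block, wheel or cup is disturbed (moved more than 20 mm) (distance of any of hub, wheel, cup from where it was at the start of the episode above 0.02 m).
It also fails if it takes over 61 s, if anything falls off the work surface, if the arm or the gripper's body presses on something with over 40 N, if the wrist force passes 120 N, or if a joint passes its speed limit or range.

ROBOT

A 7-joint arm with a two-finger parallel gripper is mounted at the origin on the work surface. World frame = base frame: x ahead of the robot, y to its left, z up, the work surface at z = 0. Lengths are in m, angles in rad, forces in N, time in s.
With the tool pointing down it reaches from about 0.425 to 0.875 m from the base axis. Payload 8.4 kg.
Tool frame: the origin (TCP) lies at the very end of the fingers, on their centre line; the grasp point (between the pads) lies 19 mm behind it; y points along the fingers, z is the direction in which the jaws open and shut, and the axes are right-handed (so a half turn about y gives the same grasp; the last joint's range is limited). The gripper opens to 85 mm and grips with 20 to 120 N. Pads are 22 mm wide; open, the fingers measure 114 mm over their backs; the gripper's body (76 mm by 85 mm) begins 54 mm behind the grasp point. The pads swing forward as they close: fully open they stand 13 mm farther back than shut.
Start: joints at [-1.325, 0.333, 0.04, 1.465, -0.013, 1.343, -0.059], TCP at [0.22, 0.612, 0.231] pointing down, gripper open.
Joint ranges: [-2.58, 2.58], [-0.38, 2.09], [-1.3, 1.39], [0.25, 2.4], [-1.5, 4.64], [0.08, 2.09], [-2.65, 2.65]. Speed limits (rad/s): [2.22, 2.22, 2.79, 2.79, 3.14, 3.14, 3.14].

INTERFACE

Orientations are given as a 3x3 rotation matrix whose columns are the frame's x, y, z axes.
In Python, from plant import arm, vision, ticket gives the robot as it stands.
- The arm moves only by the shell command python3 -m handwheel 'ROWS' [FORCE]. ROWS is JSON, a list of rows, each an object of numbers: "gripper": the opening, from -1 (shut) to 1 (fully open), so that 0 is half open; "tx", "ty", "tz": the shift along the tool's x, y, z in mm; "yaw": the turn about the tool's y in rad. In form: [{"gripper": .., "tx": .., "ty": .., "tz": .., "yaw": ..}, ...]. A call has 1 to 8 rows; each row is the pose to reach, as a shift and turn from the pose commanded when the call began, along the tool's axes at that moment; what a row does not reach only later rows make up. A row lasts 1/10 s, in which the tool goes at most 50 mm and 8.59 degrees, less where a joint would pass 70% of its speed; a pose out of reach is approached as far as the arm can. A call with a gripper value outside its range is refused whole. The fingers move at their own pace and stop on an object; FORCE is the grip in N (left out, the last holds). Time passes only in rows, so rows that repeat a pose let the fingers close. It gives the time, the measured TCP pose, the force and the opening at its end, in the units of the state.
- arm.read_state(): the state, without advancing time (a new reading comes with each control period).
- vision.read_camera(name): name is "scene" or "top" or "wrist"; returns a dict with "pixels" (480x640x3 uint8, red, green, blue), "z_map" (480x640 float32, m along the optical axis (not along the pixel's ray), 0 where there is no reading), "fx", "fy", "cx", "cy" (pixels), "R" (3x3) and "t" (3): a world point X has camera coordinates R X + t; the wrist camera has in their place "T_tool_cam" (4x4, takes a point from camera to tool coordinates, whose origin is the TCP and whose axes are the tool frame's). Camera axes: x right, y down, z forward; pixel columns grow to the right and rows downward; lengths in m; the calibration is good to about 2 mm. A picture is of the moment at which its call begins: read the wrist's pose just before it.
- ticket.job_done(): hands the job in, once; it reports no verdict.
The state is a dict: "t": time; "q": joint angles; "qd": joint speeds; "tau": joint torques, N m; "position": TCP position; "tcp_rot": TCP orientation; "force": force on the tool from outside, world axes, zero at the start; "torque": the same for the moment, N m; "finger_gap": finger opening in m.
Only numpy, scipy, OpenCV 4.12 (cv2) and the standard library are available. Lean on these libraries where they do the work, as an engineer would, in place of code of your own. Each camera call takes 0.05 s, during which the arm holds its last target. There are 200 camera calls.

## Working session

There is one attempt and no reset: what is moved stays moved. The work goes in short steps, Python scripts to look and compute and a shell command to move; the robot and the scene stay as the last step left them, time stands still between calls to the robot, and variables do not carry over. Pictures are saved under pics/ and viewed, about 8 in all and at most 12, crops included, and the job is handed in when it is done.

```bash
mkdir -p pics; ls
python3 - <<'E'
from plant import arm, vision
import cv2,numpy as np
s=arm.read_state(); print(s['t'],s['position'],np.round(s['tcp_rot'],3).tolist(),s['finger_gap'])
a=[]
for n in ('scene','top'):
    c=vision.read_camera(n); np.savez(f'pics/{n}0.npz',**c); print(n,c['fx'],c['cx'],c['cy'],np.round(c['R'],3).tolist(),c['t'])
    cv2.imwrite(f'pics/{n}0.png',c['pixels'][:,:,::-1])
c=vision.read_camera('wrist'); print(np.round(c['T_tool_cam'],3).tolist())
E
```

```text
pics
0.0 [0.21959116 0.61130282 0.23041258] [[0.941, -0.0, 0.338], [-0.338, -0.002, 0.941], [0.0, -1.0, -0.002]] 0.08539896902385771
scene 461.6835210291428 317.75547168156805 232.98336325985727 [[0.667, 0.745, 0.006], [0.563, -0.5, -0.658], [-0.487, 0.442, -0.753]] [-0.44406113 -0.27761885  1.06183294]
top 446.17098179724087 325.9459104597322 253.57306006765572 [[0.02, -1.0, -0.013], [-0.994, -0.018, -0.109], [0.108, 0.015, -0.994]] [0.02654303 0.59076334 0.87962893]
[[0.0, 0.96, 0.278, -0.072], [-0.0, -0.278, 0.96, -0.143], [1.0, -0.0, 0.0, -0.001], [0.0, 0.0, 0.0, 1.0]]
```

View pics/scene0.png

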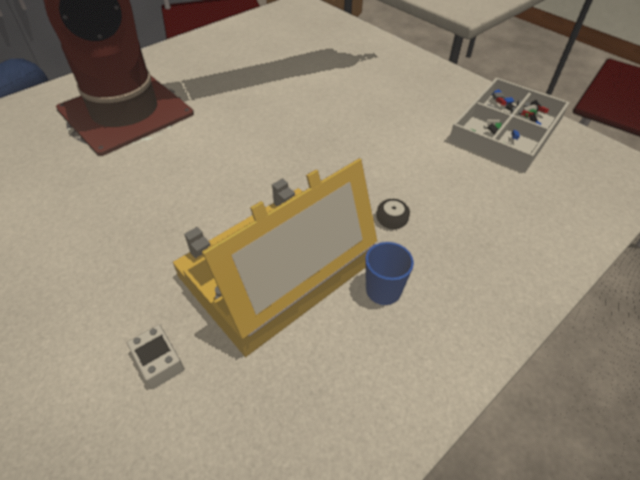

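View pics/top0.png

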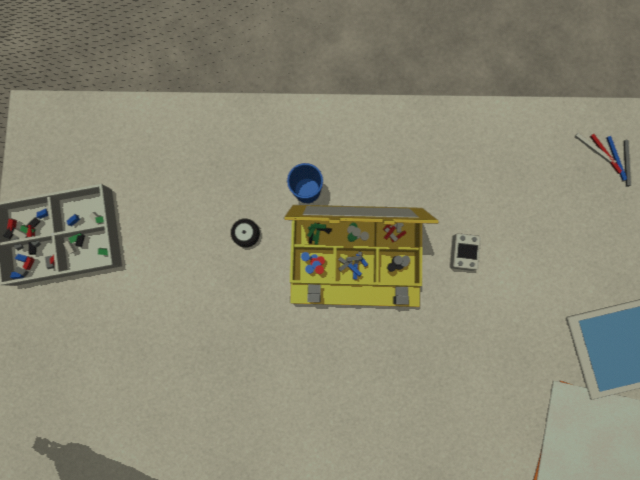

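The scene view shows the lid open at about (290,240), the latches at (197,242) and (282,192), the wheel at (393,213), the cup at (388,272) and the hub at (155,355). In the top view, the case ledge spans (291,305) to (420,307) with latches at (314,293) and (402,296). The cup is at (305,183), the wheel at (245,233) and the hub at (466,252).

```bash
cat > h.py <<'E'
import numpy as np, cv2
def cloud(c):
    z=c['z_map']; v,u=np.mgrid[0:480,0:640]
    P=np.stack([(u-c['cx'])/c['fx']*z,(v-c['cy'])/c['fy']*z,z],-1)
    return (P-c['t'])@c['R']
def ray(c,u,v,h):
    d=c['R'].T@np.array([(u-c['cx'])/c['fx'],(v-c['cy'])/c['fy'],1]); o=-c['R'].T@c['t']
    return o+d*(h-o[2])/d[2]
def case(c, lo=.033,hi=.047):
    """pose from ledge top (yellow, z~40mm) in top view"""
    W=cloud(c); hsv=cv2.cvtColor(c['pixels'],cv2.COLOR_RGB2HSV)
    y=(hsv[...,0]>18)&(hsv[...,0]<36)&(hsv[...,1]>150)
    return W,hsv,y
E
python3 - <<'E'
from h import *
T=dict(np.load('pics/top0.npz'));S=dict(np.load('pics/scene0.npz'))
W,hsv,y=case(T)
m=y&(T['z_map']>0)&(abs(W[...,2]-.04)<.006)
n,l,st,ce=cv2.connectedComponentsWithStats(m.astype('uint8'))
for i in range(1,n):
    if st[i,4]>150:
        p=W[l==i]; r=cv2.minAreaRect(p[:,:2].astype('float32')*1000); print('ledge',st[i],r,np.median(p[:,2]))
m2=y&(abs(W[...,2]-.06)<.006); p=W[m2];print('rim',len(p),p.min(0),p.max(0))
# latches
z=W[...,2]
m3=(abs(z-.087)<.008)&(hsv[...,1]<90)
n,l,st,ce=cv2.connectedComponentsWithStats(m3.astype('uint8'))
for i in range(1,n):
    if st[i,4]>40: p=W[l==i]; print('latch?',st[i],p.mean(0),p.min(0),p.max(0))
# table objects
for nm,(u0,u1,v0,v1) in dict(cup=(280,330,155,210),wheel=(225,265,213,253),hub=(445,490,228,275)).items():
    p=W[v0:v1,u0:u1].reshape(-1,3); p=p[(p[:,2]>.015)&(p[:,2]<.1)]
    if nm=='cup':p=p[p[:,2]>.07]
    print(nm,(p.min(0)+p.max(0))/2,p.min(0),p.max(0))
# lid in scene view: outer face
W,hsv,y=case(S)
p=W[200:320,215:375].reshape(-1,3); p=p[(p[:,2]>.08)&(p[:,2]<.25)]
for k in range(6):
    c=p.mean(0);_,_,V=np.linalg.svd(p-c,full_matrices=False);nn=V[2]*np.sign(V[2][0]);d=(p-c)@nn;p=p[abs(d)<max(.004,2*d.std())]
print('lid plane',c,nn,len(p),d.std(),'max z',p.max(0),p.min(0),'yaw',np.arctan2(nn[1],nn[0]),'angle',np.arccos(nn[2]))
for u,v in [(360,160),(210,247),(258,212),(313,180)]: print(u,v,W[v,u],W[v+5,u])
E
```

```text
ledge [291 283  20  21 301] ((508.8393249511719, 87.01915740966797), (40.15590286254883, 38.126346588134766), 1.148995041847229) 0.04103725527869134
ledge [ 312  284  107   23 1693] ((508.2242431640625, -42.524635314941406), (212.31671142578125, 40.35429382324219), 89.60646057128906) 0.04109236975941376
rim 675 [ 0.52772236 -0.15123717  0.05400991] [0.65335017 0.10567306 0.0659028 ]
latch? [307 286  13  16 142] [0.50408579 0.05896744 0.0858873 ] [0.49296193 0.04833489 0.0790088 ] [0.52202132 0.07126754 0.09252213]
latch? [395 287  14  17 163] [ 0.50469019 -0.10792148  0.08559529] [ 0.49242743 -0.12047547  0.07927893] [ 0.52327376 -0.09592499  0.09229335]
cup [0.71828558 0.0749135  0.08485117] [0.67136503 0.03263079 0.07010278] [0.76520612 0.11719621 0.09959956]
wheel [0.63323329 0.20901323 0.02481807] [0.60355718 0.17998913 0.01555176] [0.66290939 0.23803734 0.03408439]
hub [ 0.60065406 -0.24641752  0.02841807] [ 0.56388875 -0.27412211  0.01503059] [ 0.63741936 -0.21871293  0.04180555]
lid plane [ 0.65540422 -0.04553799  0.14038416] [ 0.9349161  -0.00869844  0.35476221] 11942 0.0009939993817086107 max z [0.6792988  0.10891746 0.21888668] [ 0.62219304 -0.151356    0.08000561] yaw -0.009303711733525892 angle 1.2081366085924523
360 160 [0.63383025 0.10704782 0.19626997] [0.63731112 0.10409206 0.19097446]
210 247 [ 0.63061822 -0.14021518  0.19942576] [ 0.63252085 -0.14258654  0.19378678]
258 212 [ 0.62909894 -0.06784528  0.20751504] [ 0.63123762 -0.07010705  0.20181649]
313 180 [0.62983874 0.02195618 0.20686794] [0.63271857 0.01939769 0.20149373]
```

```bash
python3 -m handwheel '[{"gripper":-1,"tx":0,"ty":-40,"tz":0,"yaw":-0.15},{"gripper":-1,"tx":42,"ty":-40,"tz":-27,"yaw":-0.3},{"gripper":-1,"tx":84,"ty":-40,"tz":-54,"yaw":-0.345},{"gripper":-1,"tx":126,"ty":-40,"tz":-81,"yaw":-0.345},{"gripper":-1,"tx":168,"ty":-40,"tz":-108,"yaw":-0.345},{"gripper":-1,"tx":210,"ty":-40,"tz":-135,"yaw":-0.345},{"gripper":-1,"tx":252,"ty":-40,"tz":-162,"yaw":-0.345},{"gripper":-1,"tx":252,"ty":-40,"tz":-162,"yaw":-0.345}]' 30; python3 -c "
from plant import arm;import numpy as np
s=arm.read_state();print(s['tcp_rot'].round(3).tolist() if hasattr(s['tcp_rot'],'round') else s['tcp_rot'],s['position'],s['force'],s['finger_gap'])"
```

```text
t: 0.95
position: [0.4074, 0.3672, 0.2717]
tcp_rot: [[1.0, 0.002, 0.011], [-0.011, -0.002, 1.0], [0.002, -1.0, -0.002]]
force: [0.2, 0.4, 0.6]
finger_gap: 0.0004
[[1.0, 0.002, 0.011], [-0.011, -0.002, 1.0], [0.002, -1.0, -0.002]] [0.40738735 0.36719919 0.27167685] [0.24129629 0.41378117 0.61426404] 0.0003654497505901578
```

```bash
python3 -m handwheel '[{"gripper":-1,"tx":39,"ty":0,"tz":-30,"yaw":0},{"gripper":-1,"tx":78,"ty":0,"tz":-60,"yaw":0},{"gripper":-1,"tx":117,"ty":0,"tz":-90,"yaw":0},{"gripper":-1,"tx":156,"ty":0,"tz":-130,"yaw":0},{"gripper":-1,"tx":195,"ty":0,"tz":-160,"yaw":0},{"gripper":-1,"tx":234,"ty":0,"tz":-190,"yaw":0},{"gripper":-1,"tx":270,"ty":0,"tz":-220,"yaw":0},{"gripper":-1,"tx":300,"ty":0,"tz":-260,"yaw":0}]'
python3 -m handwheel '[{"gripper":-1,"tx":12,"ty":0,"tz":-40,"yaw":0},{"gripper":-1,"tx":12,"ty":0,"tz":-80,"yaw":0},{"gripper":-1,"tx":12,"ty":0,"tz":-126,"yaw":0},{"gripper":-1,"tx":12,"ty":0,"tz":-126,"yaw":0},{"gripper":-1,"tx":12,"ty":40,"tz":-126,"yaw":0},{"gripper":-1,"tx":12,"ty":80,"tz":-126,"yaw":0},{"gripper":-1,"tx":12,"ty":105,"tz":-126,"yaw":0},{"gripper":-1,"tx":12,"ty":105,"tz":-126,"yaw":0}]'
```

```text
t: 1.75
position: [0.7029, 0.1153, 0.2703]
tcp_rot: [[1.0, -0.001, -0.002], [0.002, 0.0, 1.0], [-0.001, -1.0, 0.0]]
force: [1.0, 0.5, 0.3]
finger_gap: -0.0004
t: 2.55
position: [0.7111, -0.0102, 0.1615]
tcp_rot: [[1.0, -0.008, -0.0], [0.0, -0.0, 1.0], [-0.008, -1.0, -0.0]]
force: [0.1, 0.1, -0.0]
finger_gap: 0.0
```

```bash
python3 -m handwheel '[{"gripper":-1,"tx":-25,"ty":0,"tz":0,"yaw":0},{"gripper":-1,"tx":-45,"ty":0,"tz":0,"yaw":0},{"gripper":-1,"tx":-55,"ty":1,"tz":0,"yaw":0},{"gripper":-1,"tx":-64,"ty":5,"tz":0,"yaw":0},{"gripper":-1,"tx":-74,"ty":10,"tz":0,"yaw":0},{"gripper":-1,"tx":-83,"ty":16,"tz":0,"yaw":0},{"gripper":-1,"tx":-91,"ty":22,"tz":0,"yaw":0},{"gripper":-1,"tx":-91,"ty":22,"tz":0,"yaw":0}]'
python3 - <<'E'
from h import *
from plant import vision
c=vision.read_camera('scene');cv2.imwrite('pics/s1.png',c['pixels'][60:420,100:500,::-1])
E
```

```text
t: 3.35
position: [0.6217, -0.0109, 0.1439]
tcp_rot: [[1.0, -0.001, -0.0], [0.0, 0.0, 1.0], [-0.001, -1.0, 0.0]]
force: [0.2, 0.1, -0.4]
finger_gap: -0.0
```

View pics/s1.png

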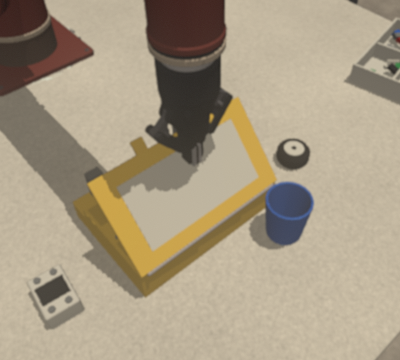

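The crop shows the fingertips on the outer face of the lid at about (195,155). The lid is near 0.8 rad, and the cup, wheel and hub haven't moved.

```bash
python3 -m handwheel '[{"gripper":-1,"tx":-7,"ty":7,"tz":0,"yaw":0},{"gripper":-1,"tx":-14,"ty":15,"tz":0,"yaw":0},{"gripper":-1,"tx":-20,"ty":24,"tz":0,"yaw":0},{"gripper":-1,"tx":-25,"ty":33,"tz":0,"yaw":0},{"gripper":-1,"tx":-29,"ty":43,"tz":0,"yaw":0},{"gripper":-1,"tx":-33,"ty":53,"tz":0,"yaw":0},{"gripper":-1,"tx":-35,"ty":63,"tz":0,"yaw":0},{"gripper":-1,"tx":-36,"ty":68,"tz":0,"yaw":0}]'
python3 -m handwheel '[{"gripper":-1,"tx":0,"ty":3,"tz":0,"yaw":0},{"gripper":-1,"tx":0,"ty":5,"tz":0,"yaw":0},{"gripper":-1,"tx":0,"ty":7,"tz":0,"yaw":0},{"gripper":-1,"tx":0,"ty":7,"tz":0,"yaw":0}]'
```

```text
t: 4.2
position: [0.5859, -0.0111, 0.0749]
tcp_rot: [[1.0, -0.001, -0.0], [0.0, -0.0, 1.0], [-0.001, -1.0, -0.0]]
force: [-1.5, -0.8, 1.1]
finger_gap: -0.0003
t: 4.6
position: [0.5867, -0.0111, 0.0693]
tcp_rot: [[1.0, 0.0, -0.0], [0.0, -0.0, 1.0], [0.0, -1.0, -0.0]]
force: [0.2, -0.0, 0.5]
finger_gap: 0.0003
```

Not shut yet (0.0693 against 0.067), so I'll press down gradually.

```bash
python3 -m handwheel '[{"gripper":-1,"tx":0,"ty":2,"tz":0,"yaw":0},{"gripper":-1,"tx":0,"ty":3,"tz":0,"yaw":0},{"gripper":-1,"tx":0,"ty":4,"tz":0,"yaw":0},{"gripper":-1,"tx":0,"ty":4,"tz":0,"yaw":0},{"gripper":-1,"tx":0,"ty":4,"tz":0,"yaw":0}]'
```

```text
t: 5.1
position: [0.5869, -0.0111, 0.0666]
tcp_rot: [[1.0, 0.001, -0.0], [0.0, 0.001, 1.0], [0.001, -1.0, 0.001]]
force: [-4.4, -0.0, 12.2]
finger_gap: -0.0
```

```bash
python3 -m handwheel '[{"gripper":-1,"tx":0,"ty":0,"tz":0,"yaw":0},{"gripper":-1,"tx":0,"ty":0,"tz":0,"yaw":0},{"gripper":-1,"tx":0,"ty":-40,"tz":0,"yaw":0},{"gripper":-1,"tx":0,"ty":-80,"tz":0,"yaw":0},{"gripper":-1,"tx":-30,"ty":-80,"tz":39,"yaw":0},{"gripper":-1,"tx":-60,"ty":-80,"tz":78,"yaw":0},{"gripper":-1,"tx":-88,"ty":-80,"tz":120,"yaw":0},{"gripper":-1,"tx":-88,"ty":-80,"tz":160,"yaw":0}]'
cat > look.py <<'E'
import sys
from h import *
from plant import vision,arm
n=sys.argv[1]
T=vision.read_camera('top');S=vision.read_camera('scene')
W,hsv,y=case(T);Ws=cloud(S)
cv2.imwrite(f'pics/{n}.png',np.hstack([T['pixels'][120:360,200:500],S['pixels'][100:340,100:440]])[:,:,::-1])
m=(abs(W[...,2]-.067)<.008)&(W[...,0]>.5)&(W[...,0]<.7)&(abs(W[...,1]+.02)<.16)
p=W[m];A=np.c_[p,np.ones(len(p))];k,*_=np.linalg.lstsq(np.c_[p[:,:2],np.ones(len(p))],p[:,2],rcond=None)
print('lid plane slope',k[:2],'bbox',p.min(0),p.max(0),len(p),'z med',np.median(p[:,2]))
ps=Ws[(abs(Ws[...,2]-.07)<.012)&(Ws[...,0]>.53)&(Ws[...,0]<.68)&(abs(Ws[...,1]+.02)<.12)]
k,*_=np.linalg.lstsq(np.c_[ps[:,:2],np.ones(len(ps))],ps[:,2],rcond=None);print('scene slope',k[:2],np.median(ps[:,2]))
m3=(abs(W[...,2]-.087)<.008)&(hsv[...,1]<90)&(W[...,0]<.53)
nn,l,st,ce=cv2.connectedComponentsWithStats(m3.astype('uint8'))
for i in range(1,nn):
    if st[i,4]>40: q=W[l==i]; print('latch',st[i],q.mean(0),q.min(0),q.max(0))
m=y&(abs(W[...,2]-.04)<.006)&(W[...,0]<.54);q=W[m];print('ledge',np.percentile(q,[1,99],axis=0).round(4).tolist())
s=arm.read_state();print(s['t'],s['position'],s['force'])
E
python3 look.py l1
```

```text
t: 5.9
position: [0.4955, 0.1504, 0.1456]
tcp_rot: [[1.0, -0.001, -0.001], [0.001, 0.001, 1.0], [-0.001, -1.0, 0.001]]
force: [0.9, -0.3, 0.8]
finger_gap: -0.0001
lid plane slope [0.0025056  0.00013582] bbox [ 0.50008709 -0.15212119  0.05911675] [0.69891607 0.1092471  0.07430905] 10361 z med 0.06802736308240769
scene slope [-0.00436281  0.00074563] 0.068407150218839
latch [307 285  13  17 137] [0.5042911  0.05819894 0.08607531] [0.49295438 0.04820598 0.07902566] [0.52395026 0.07133172 0.09212132]
latch [395 287  14  17 153] [ 0.50361993 -0.10769654  0.0860516 ] [ 0.4924193  -0.12042244  0.07906599] [ 0.52319653 -0.09540621  0.09263766]
ledge [[0.4884, -0.1478, 0.0374], [0.5285, 0.104, 0.0447]]
6.0 [0.49718496 0.15541087 0.14560839] [-0.12749324 -0.76830725  0.1872389 ]
```

View pics/l1.png

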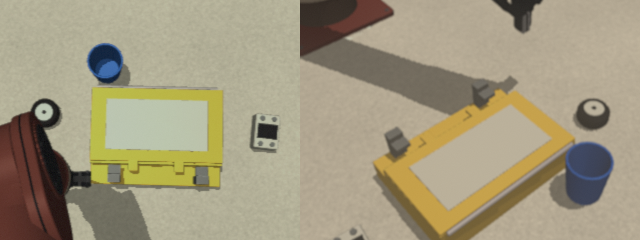

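The lid reads shut: slope is about 0.003 and the height is 67–68 mm. The latches are still open, at (114,174) and (201,175) in the left half of the crop, and the fingers are at (80,178). Next I'll drop down beside the left latch.

```bash
python3 -m handwheel '[{"gripper":-1,"tx":1,"ty":40,"tz":0,"yaw":0},{"gripper":-1,"tx":1,"ty":80,"tz":0,"yaw":0},{"gripper":-1,"tx":1,"ty":85,"tz":0,"yaw":0},{"gripper":-1,"tx":1,"ty":85,"tz":-20,"yaw":0},{"gripper":-1,"tx":1,"ty":85,"tz":-40,"yaw":0},{"gripper":-1,"tx":1,"ty":85,"tz":-50,"yaw":0},{"gripper":-1,"tx":1,"ty":85,"tz":-50,"yaw":0}]'
python3 -m handwheel '[{"gripper":-1,"tx":0,"ty":0,"tz":-10,"yaw":0},{"gripper":-1,"tx":0,"ty":0,"tz":-18,"yaw":0},{"gripper":-1,"tx":0,"ty":0,"tz":-26,"yaw":0},{"gripper":-1,"tx":0,"ty":0,"tz":-34,"yaw":0},{"gripper":-1,"tx":0,"ty":0,"tz":-40,"yaw":0},{"gripper":-1,"tx":0,"ty":0,"tz":-40,"yaw":0}]'
```

```text
t: 6.7
position: [0.5003, 0.0975, 0.0614]
tcp_rot: [[1.0, 0.001, 0.003], [-0.003, 0.0, 1.0], [0.001, -1.0, 0.0]]
force: [0.6, 0.5, 0.6]
finger_gap: 0.0003
t: 7.3
position: [0.4995, 0.0578, 0.0603]
tcp_rot: [[1.0, -0.0, 0.001], [-0.001, -0.0, 1.0], [-0.0, -1.0, -0.0]]
force: [0.1, -0.1, -0.2]
finger_gap: -0.0
```

```bash
python3 -m handwheel '[{"gripper":-1,"tx":0,"ty":0,"tz":-3,"yaw":0},{"gripper":-1,"tx":0,"ty":0,"tz":-6,"yaw":0},{"gripper":-1,"tx":0,"ty":0,"tz":-6,"yaw":0}]'|grep -E 'pos|force'
python3 -m handwheel '[{"gripper":-1,"tx":0,"ty":0,"tz":-2,"yaw":0},{"gripper":-1,"tx":0,"ty":0,"tz":-4,"yaw":0},{"gripper":-1,"tx":0,"ty":0,"tz":-4,"yaw":0}]'|grep -E 'pos|force'
python3 look.py l2
```

```text
position: [0.4994, 0.0526, 0.0602]
force: [0.0, 0.1, 0.5]
position: [0.4994, 0.0493, 0.0602]
force: [0.0, 3.4, -0.6]
lid plane slope [-0.00150745  0.00104557] bbox [ 0.50009917 -0.15189429  0.0590033 ] [0.6996983  0.1086288  0.07458504] 8443 z med 0.06805538721169084
scene slope [-0.0046023   0.00120299] 0.06840159010808515
latch [395 287  14  17 172] [ 0.50505027 -0.10817937  0.08521742] [ 0.49242563 -0.12044495  0.07901147] [ 0.52335695 -0.09615756  0.092417  ]
ledge [[0.4881, -0.1482, 0.0371], [0.5274, -0.024, 0.0449]]
8.0 [0.49942875 0.04929566 0.06027395] [-0.95870537  3.4336409   0.10494141]
```

View pics/l2.png

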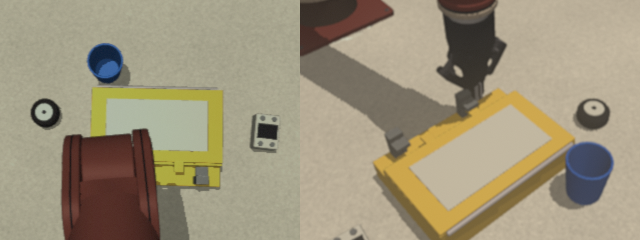

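The left latch looks fully across, at (467,101), with the contact force rising to 3.4 N. I'll nudge it slightly, back off and move over to the right side.

```bash
python3 -m handwheel '[{"gripper":-1,"tx":0,"ty":0,"tz":-1,"yaw":0},{"gripper":-1,"tx":0,"ty":0,"tz":-1,"yaw":0}]'|grep -E 'pos|force'
python3 -m handwheel '[{"gripper":-1,"tx":0,"ty":0,"tz":30,"yaw":0},{"gripper":-1,"tx":0,"ty":-40,"tz":31,"yaw":0},{"gripper":-1,"tx":0,"ty":-85,"tz":31,"yaw":0},{"gripper":-1,"tx":0,"ty":-85,"tz":0,"yaw":0},{"gripper":-1,"tx":0,"ty":-85,"tz":-45,"yaw":0},{"gripper":-1,"tx":0,"ty":-85,"tz":-90,"yaw":0},{"gripper":-1,"tx":0,"ty":-85,"tz":-135,"yaw":0},{"gripper":-1,"tx":0,"ty":-85,"tz":-180,"yaw":0}]'
python3 -m handwheel '[{"gripper":-1,"tx":0,"ty":0,"tz":-40,"yaw":0},{"gripper":-1,"tx":0,"ty":0,"tz":-40,"yaw":0},{"gripper":-1,"tx":0,"ty":0,"tz":-40,"yaw":0}]'
python3 look.py l3
```

```text
position: [0.4994, 0.0491, 0.0603]
force: [0.3, 7.7, -0.7]
t: 9.0
position: [0.4991, -0.1346, 0.1456]
tcp_rot: [[1.0, 0.0, 0.0], [-0.0, -0.001, 1.0], [0.0, -1.0, -0.001]]
force: [0.0, 0.2, 0.8]
finger_gap: -0.0001
t: 9.3
position: [0.4991, -0.1734, 0.1452]
tcp_rot: [[1.0, -0.0, 0.003], [-0.003, -0.001, 1.0], [-0.0, -1.0, -0.001]]
force: [-0.1, 0.5, 0.2]
finger_gap: -0.0
lid plane slope [ 0.00268242 -0.00036269] bbox [ 0.50010132 -0.15211186  0.05901326] [0.69979046 0.10926582 0.07490384] 10291 z med 0.06800791430762343
scene slope [-0.00431282  0.00103932] 0.06843008930931858
latch [326 285  13  18 162] [0.50607992 0.02424061 0.08558102] [0.49192732 0.01243465 0.07905986] [0.524534   0.03547045 0.09170878]
latch [395 287  14  17 161] [ 0.50432515 -0.10808813  0.08550231] [ 0.49242284 -0.12086673  0.07900259] [ 0.52323278 -0.09586558  0.0916799 ]
ledge [[0.4885, -0.1475, 0.0373], [0.5286, 0.1034, 0.0446]]
9.4 [ 0.49959943 -0.17114743  0.14514785] [ 0.15011783  0.18823976 -0.58691232]
```

View pics/l3.png

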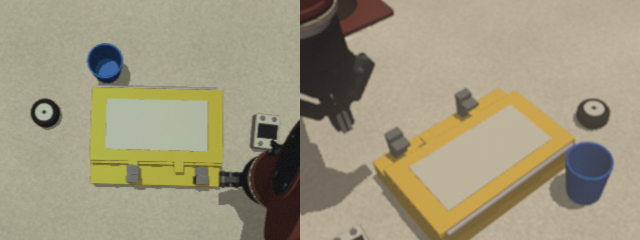

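The left latch is at its stop (block at case y ≈ +0.045) and the case hasn't moved. The fingers are staged right of the right latch at (230,179). Now I'll push the right one.

```bash
python3 -m handwheel '[{"gripper":-1,"tx":0,"ty":40,"tz":0,"yaw":0},{"gripper":-1,"tx":0,"ty":80,"tz":0,"yaw":0},{"gripper":-1,"tx":0,"ty":85,"tz":0,"yaw":0},{"gripper":-1,"tx":0,"ty":85,"tz":15,"yaw":0},{"gripper":-1,"tx":0,"ty":85,"tz":28,"yaw":0},{"gripper":-1,"tx":0,"ty":85,"tz":28,"yaw":0}]'|grep -E 'pos|force'
python3 -m handwheel '[{"gripper":-1,"tx":0,"ty":0,"tz":8,"yaw":0},{"gripper":-1,"tx":0,"ty":0,"tz":16,"yaw":0},{"gripper":-1,"tx":0,"ty":0,"tz":24,"yaw":0},{"gripper":-1,"tx":0,"ty":0,"tz":32,"yaw":0},{"gripper":-1,"tx":0,"ty":0,"tz":40,"yaw":0},{"gripper":-1,"tx":0,"ty":0,"tz":44,"yaw":0},{"gripper":-1,"tx":0,"ty":0,"tz":44,"yaw":0}]'|grep -E 'pos|force'
```

```text
position: [0.5006, -0.1415, 0.0614]
force: [0.0, 0.8, -0.3]
position: [0.4995, -0.0991, 0.0602]
force: [0.2, -0.1, -0.7]
```

```bash
python3 -m handwheel '[{"gripper":-1,"tx":0,"ty":0,"tz":2,"yaw":0},{"gripper":-1,"tx":0,"ty":0,"tz":4,"yaw":0},{"gripper":-1,"tx":0,"ty":0,"tz":4,"yaw":0}]'|grep -E 'pos|force'
python3 -m handwheel '[{"gripper":-1,"tx":0,"ty":0,"tz":2,"yaw":0},{"gripper":-1,"tx":0,"ty":0,"tz":3,"yaw":0},{"gripper":-1,"tx":0,"ty":0,"tz":3,"yaw":0}]'|grep -E 'pos|force'
```

```text
position: [0.4993, -0.0961, 0.0602]
force: [-0.6, -0.7, -0.6]
position: [0.4994, -0.093, 0.0602]
force: [-0.7, -1.1, -0.5]
```

```bash
python3 -m handwheel '[{"gripper":-1,"tx":0,"ty":0,"tz":1,"yaw":0},{"gripper":-1,"tx":0,"ty":0,"tz":2,"yaw":0},{"gripper":-1,"tx":0,"ty":0,"tz":2,"yaw":0}]'|grep -E 'pos|force'
```

```text
position: [0.4994, -0.0919, 0.0603]
force: [-0.7, -5.1, -1.6]
```

Stop reached. I'll retreat and check.

```bash
python3 -m handwheel '[{"gripper":-1,"tx":0,"ty":0,"tz":-25,"yaw":0},{"gripper":-1,"tx":0,"ty":0,"tz":-40,"yaw":0},{"gripper":-1,"tx":0,"ty":-40,"tz":-40,"yaw":0},{"gripper":-1,"tx":0,"ty":-85,"tz":-40,"yaw":0},{"gripper":-1,"tx":0,"ty":-130,"tz":-70,"yaw":0},{"gripper":-1,"tx":0,"ty":-130,"tz":-110,"yaw":0},{"gripper":-1,"tx":0,"ty":-130,"tz":-110,"yaw":0}]'|grep -E 'pos|force'
python3 look.py l4
python3 - <<'E'
from h import *
from plant import vision
W=cloud(vision.read_camera('top'))
for nm,(u0,u1,v0,v1) in dict(cup=(280,330,155,210),wheel=(225,265,213,253),hub=(445,490,228,275)).items():
    p=W[v0:v1,u0:u1].reshape(-1,3); p=p[(p[:,2]>.015)&(p[:,2]<.1)]
    if nm=='cup':p=p[p[:,2]>.07]
    print(nm,(p.min(0)+p.max(0))/2)
E
```

```text
position: [0.4998, -0.2066, 0.1927]
force: [0.2, -0.4, -0.3]
lid plane slope [ 0.00244128 -0.00023369] bbox [ 0.50115717 -0.15183111  0.05900942] [0.69997193 0.10915594 0.0748646 ] 10245 z med 0.06805489521708913
scene slope [-0.00432818  0.0009333 ] 0.06841482345477923
latch [326 285  13  18 161] [0.50571738 0.02466608 0.08560738] [0.49192523 0.01247661 0.07903501] [0.52446526 0.03545292 0.09209881]
latch [373 286  13  18 170] [ 0.50480197 -0.06557917  0.08551593] [ 0.4916395  -0.07685094  0.07901435] [ 0.52438215 -0.05373129  0.09276582]
ledge [[0.4886, -0.1475, 0.0372], [0.5285, 0.1035, 0.0447]]
12.4 [ 0.49958877 -0.20163726  0.19054525] [ 0.26037426  1.31994745 -0.16247442]
cup [0.72044978 0.08089133 0.07822643]
wheel [0.63315749 0.20942875 0.02540406]
hub [ 0.60062853 -0.24609459  0.02829671]
```

View pics/l4.png

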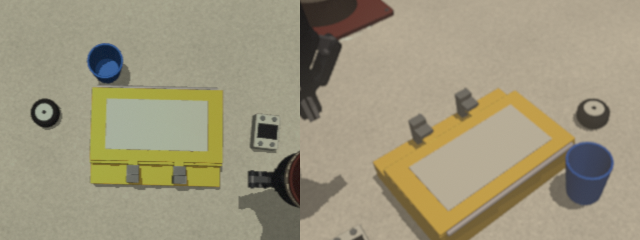

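Both latches now sit over the tabs, at (133,173) and (180,174), and their 90.2 mm spacing matches both being at their stops. The lid is flat and the arm is clear.

```bash
python3 -c "
from plant import ticket;print(ticket.job_done())"
```

```text
the job is handed in; nothing more can be done
None
```

The case is shut and latched, and I've handed the job in at about 12.5 s of the 61 s allowed; the hand-in reports no verdict. With closed fingertips I pushed the lid over at a commanded rate of about 1 rad/s and pressed it flat. Then I pushed the left latch across, and after it the right, each until it hit its stop.

**Last checks:**
- **Lid:** it reads level, with a slope under 0.005 and its top at about 68 mm.
- **Latches:** they are 90.2 mm apart centre to centre, which matches both being at full travel. Contact force rose at the stops to 7.7 N on the left and 5.1 N on the right.
- **Case:** the front ledge is within about 1 mm of its position in the earlier checks.
- **Hub and wheel:** both are unchanged to within 1 mm.
- **Cup (disagreed):** its box-based estimate shifted by 2 mm in x and 6 mm in y. The first reading's box probably included part of the open lid. The cup looks unmoved in the pictures, and the arm's path kept clear of it.
- **Arm:** it finished clear of everything.

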